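# Seat a notched blade on its locating pin and close the keeper

## Task

Set up the tissue-slicer blade: take the flat steel blade by its blue grip and lay it flat in the channel of the blade holder, with its notched end towards the pin and the notch round the pin. Slide it forward until the bottom of the notch meets the pin and press it home gently, with a push of about 12 N for half a second; never force the blade against the pin with over 30 N or down on the holder with over 40 N, and find the pin by feel, since its setting along the channel is not measured. Leave the blade seated there, then swing the red keeper arm over its tail as far as it goes, let go, and leave the petri dish, bottle and marker where they are.

Things in the scene. Friction and masses are not known exactly. Their poses are not given: they have to be found in the camera images.
- blade_grip (a point): Centre line of the blue grip of the loose blade, 26 mm above the underside. Grip: 40 mm along x, 12 mm along y (pinch this), 5 to 39 mm above the underside; a flange 46 x 18 mm at its foot ends 7.5 mm above it. Blade: steel plate 110 (x) by 34 (y) by 5 mm, 0.09 kg, centred below this point. z up; x points to the notched end, -x to the tail; bevelled edge on -y.
- notch (a point): Middle of the flat bottom of the blade's open notch, 31 mm ahead of blade_grip along the blade's x, on the blade's underside. The notch is 11 mm wide, goes right through the plate and is open at the blade's end, 24 mm farther along +x. Same axes as blade_grip.
- bed (a point): Centre of the bed of the fixed blade holder, on the surface the blade lies on, 20 mm above the worktop. z up, x along the channel to the pin end, y left. Base 170 (x) by 124 mm (y). Channel 40 mm wide, x = -75 to +75 mm, between cheeks 7 mm thick and 4 mm above the bed. A rest block 18 x 12 mm at x = -13.5, y = -47 mm stands 5 mm above the bed.
- pin_slot (a point): Middle of the slot in the bed, at x = 59, y = 0 mm in the axes of bed, on the bed. A rigid upright steel pin, 7 mm diameter, 11.5 mm tall, round-topped, stands in the slot anywhere from 6 mm behind to 6 mm ahead of this point (along x), set differently each time and not measured. The blade is home when the notch bottom touches it: notch then lies 3.5 mm behind the pin's axis.
- keeper_hinge (a point): Upright axis of the keeper, fixed on the holder at x = -13.5, y = +46 mm in the axes of bed, 6 mm above the bed. Its hub is 18 mm across and reaches 18 mm above the bed.
- keeper_post (a point): Point on the axis of the keeper's upright black post, 34 mm above the bed, 18 mm below the post's top; the post is 12 mm in diameter and free from 12 to 52 mm above the bed. It stands 68 mm from the hinge axis at the end of the red keeper arm, 14 mm wide, which runs from 6 to 12 mm above the bed and so passes 1 mm over the blade.
- keeper (a joint): Angle of the keeper arm, rad; grows as it turns anticlockwise seen from above. 2.1 is fully closed, at its stop: the arm lies square across the channel, pointing along -y of bed, over the blade's tail. At the start it is 0 to 0.5, pointing backwards beside the channel. It stays where it is left (friction 0.05 N m).
- petri: Petri dish, 54 mm across, 16 mm high, a bystander; origin at the centre of its underside.
- bottle: White dosing bottle, 38 mm across, 78 mm high, a bystander; origin at the centre of its underside.
- marker: Green-capped marker pen lying flat, 140 mm long (its y), 13 mm thick, a bystander; origin at the centre of its underside.

How it is judged:
On the way:
1. With the keeper still open, the blade lies flat in the channel and the bottom of its notch is pressed against the pin with 3 N or more for 0.3 s (x of pin in the frame of blade_grip between 0.03 and 0.0365 m and y of pin in the frame of blade_grip between -0.004 and 0.004 m and z of blade_grip in the frame of bed below 0.028 m and angle between blade_grip's own z axis and vertical below 0.06 rad and value of joint keeper below 1 rad and contact force between blade and pin above 3 N), for 0.3 s.
At the end, for the whole second after the job is handed in: The blade lies flat in the channel at rest and released, the bottom of its notch within 2 mm of the pin, and the keeper lies across its tail within 0.12 rad of its stop (x of pin in the frame of blade_grip between 0.03 and 0.0365 m and y of pin in the frame of blade_grip between -0.004 and 0.004 m and z of blade_grip in the frame of bed below 0.028 m and angle between blade_grip's own z axis and vertical below 0.06 rad and value of joint keeper above 1.98 rad and linear speed of blade below 0.01 m/s and contact force between the fingers and blade below 0.1 N); the robot touches nothing.
It fails at once if the blade is forced against the pin with more than 30 N (contact force between blade and pin above 30 N).
It fails at once if the blade is forced on to the holder with more than 40 N (contact force between blade and holder above 40 N).
It fails at once if the petri dish, the bottle or the marker is moved by more than 15 mm (distance of any of petri, bottle, marker from where it was at the start of the episode above 0.015 m).
It also fails if it takes over 72 s, if anything falls off the work surface, if the arm or the gripper's body presses on something with over 40 N, if the wrist force passes 120 N, or if a joint passes its speed limit or range.

## Robot

A 7-joint arm with a two-finger parallel gripper is mounted at the origin on a cart in front of the work surface, level with it; the furniture and walls round the work are solid. World frame = base frame: x ahead of the robot, y to its left, z up, the work surface at z = 0. Lengths are in m, angles in rad, forces in N, time in s.
With the tool pointing down it reaches from about 0.425 to 0.95 m from the base axis. Payload 4.7 kg.
Tool frame: the origin (TCP) lies on the centre line of the jaws, within the pads' length; the fingertips stand robot.nose_length ahead of it and the grasp point (between the pads) lies 8 mm behind it (robot.nose_length is the distance from the TCP to the fingertips, in m); z points along the fingers, y is the line along which they close (so a half turn about z gives the same grasp; the last joint's range is limited). The gripper opens to 85 mm and grips with 20 to 120 N. Pads are 22 mm wide; open, the fingers measure 114 mm over their backs; the gripper's body (76 mm by 85 mm) begins 54 mm behind the grasp point. The pads swing forward as they close: fully open they stand 13 mm farther back than shut.
Start: joints at [-1.256, 0.469, -0.049, 1.532, 0.024, 1.141, -0.082], TCP at [0.227, 0.636, 0.208] pointing down, gripper open.
Joint ranges: [-2.59, 2.59], [-0.33, 1.99], [-1.39, 1.29], [0.1, 2.45], [-1.04, 4.18], [0.21, 1.99], [-2.66, 2.66]. Speed limits (rad/s): [2.57, 2.57, 3.14, 3.14, 3.14, 3.14, 3.14].

## Interface

Orientations are given as [roll, pitch, yaw] about the fixed x, y, z axes, in that order (R = Rz(yaw) Ry(pitch) Rx(roll)).
In Python, from plant import robot gives the robot as it stands. Calls block until the motion is done:
- robot.goto(position, orientation): joint-space move of the TCP to a pose.
- robot.move_straight(position, vel=0.15, attitude=None, contact_N=None): straight line of the TCP; attitude=None keeps the orientation; vel is the mean speed in m/s. With contact_N (N) it stops when the force on the tool has changed by that much, and returns True; else False.
- robot.move_joints(angles): joint-space move.
- robot.grip(opening, strength=None): opening from 0.0 (shut) to 1.0 (fully open); strength is the grip in N (None keeps the last); returns when the fingers have stopped.
- robot.sleep(seconds).
- robot.inverse_kinematics(position, orientation): joint angles nearest the present ones, or None.
- robot.sense(): the state.
- robot.grab_frame(name): name is "scene" or "top"; returns a dict with "image" (400x640x3 uint8, red, green, blue), "range_z" (400x640 float32, m along the optical axis (not along the pixel's ray), 0 where there is no reading), "fx", "fy", "cx", "cy" (pixels), "dist_coeffs" ([k1, k2, p1, p2, k3] as OpenCV has them; the pictures are not rectified), "R" (3x3) and "t" (3): a world point X has camera coordinates R X + t. Camera axes: x right, y down, z forward; pixel columns grow to the right and rows downward; lengths in m; the calibration is good to about 2 mm. A picture is of the moment at which its call begins.
A pose or a line that the arm cannot do raises robot.IKError and nothing moves.
- robot.close_job(): hands the job in; it is judged then, once.
The state is a dict: "t": time; "joint_pos": joint angles; "joint_velocities": joint speeds; "effort": joint torques, N m; "tcp_pos": TCP position; "tcp_rot": TCP orientation; "wrist_force": force on the tool from outside, world axes, zero at the start; "torque": the same for the moment, N m; "opening": opening from 0.0 (shut) to 1.0 (fully open); "gripper_force": force on a finger pad.
Only numpy, scipy, OpenCV 4.12 (cv2) and the standard library are available. Lean on these libraries where they do the work, as an engineer would, in place of code of your own. Each camera call takes 0.05 s, during which the arm holds its last target. There are 200 camera calls.

## Working session

There is one attempt and no reset: what is moved stays moved. The work goes in short steps, each a Python script; the robot and the scene stay as the last script left them, time stands still between calls to the robot, and variables do not carry over. Pictures are saved under pics/ and viewed, at most 11 in all, crops included, and the job is handed in when it is done.

```bash
mkdir -p pics; ls; python3 - <<'E'
from plant import robot
import cv2,numpy as np
s=robot.sense();print(s,robot.nose_length)
for n in("scene","top"):
    f=robot.grab_frame(n);np.savez(f"{n}0.npz",**f)
    cv2.imwrite(f"pics/{n}0.png",f["image"][:,:,::-1])
    print(n,f["fx"],f["fy"],f["cx"],f["cy"],f["dist_coeffs"],f["R"],f["t"],-np.array(f["R"]).T@f["t"])
E
```

```text
pics
{'t': 0.0, 'joint_pos': array([-1.25588157,  0.469428  , -0.04859711,  1.53369012,  0.02409604,
        1.14098203, -0.08228987]), 'joint_velocities': array([ 6.72076788e-06, -1.99387717e-03,  9.67351738e-04, -1.01935618e-03,
        6.46838783e-04,  1.73692710e-04, -1.75375137e-04]), 'effort': array([-2.17762731e-04, -5.10299993e+01, -4.69289732e-02, -2.37708306e+01,
        1.07149832e-02,  7.58831768e-03,  5.75947823e-06]), 'tcp_pos': array([0.22730816, 0.63491282, 0.20657213]), 'tcp_rot': array([-3.13967174e+00,  6.54635641e-05,  2.79781991e+00]), 'wrist_force': array([-0.24847865,  0.43640042,  0.15960459]), 'torque': array([-0.02979207,  0.01586766,  0.02853491]), 'gripper_force': 0.0, 'opening': 0.9973404816110408} 0.011
scene 403.6799321176205 403.6799321176205 316.158216261589 199.80420705332952 [0.00643543 0.         0.         0.         0.        ] [[ 0.62024543 -0.78426407  0.01501563]
 [-0.41533137 -0.34458892 -0.84187786]
 [ 0.66542878  0.51593443 -0.53945917]] [-0.41463939  0.2677917   0.52517566] [ 0.01893348 -0.50386493  0.5149848 ]
top 493.6978437879485 493.6978437879485 325.6678652092961 196.62270333975297 [-0.11954586  0.          0.          0.          0.        ] [[-0.01659118 -0.99981442  0.00979055]
 [-0.99734511  0.01585424 -0.07107296]
 [ 0.07090455 -0.01094374 -0.99742307]] [-0.08873741  0.58860185  1.22417198] [ 0.49876755 -0.08465576  1.26371984]
```

View pics/scene0.png

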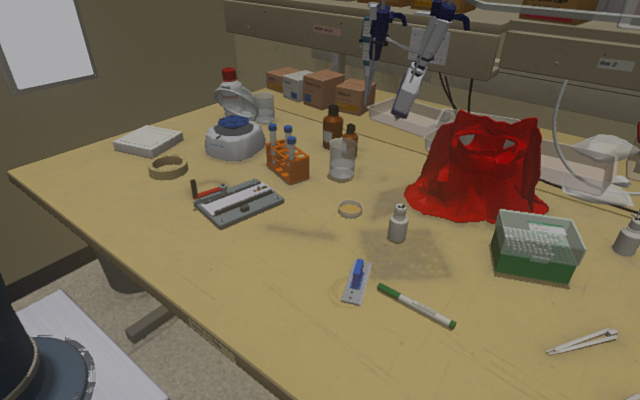

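View pics/top0.png

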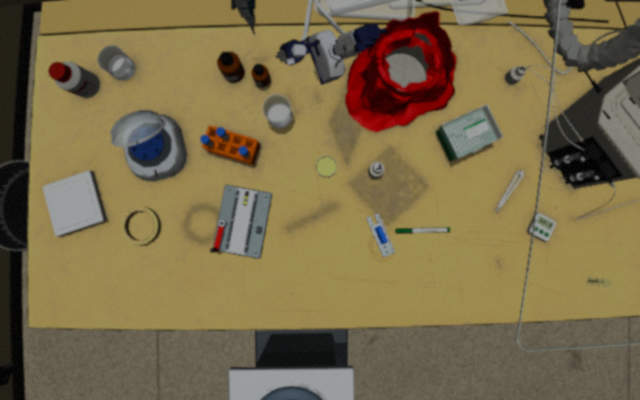

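The scene view shows the holder at about (240,200) with its red keeper near (210,190), the blade with its blue grip at (357,280), the bottle at (398,225), the petri dish at (350,209) and the marker at (415,305). In the top view the holder is at (242,221), the red arm at (218,237), the blade at (380,235) and the marker at (422,230).

```bash
python3 - <<'E'
import cv2,numpy as np
a=cv2.imread("pics/top0.png");b=cv2.imread("pics/scene0.png")
z=lambda i,r0,r1,c0,c1:cv2.resize(i[r0:r1,c0:c1],(400,300),interpolation=cv2.INTER_CUBIC)
o=np.vstack([np.hstack([z(a,179,269,190,310),z(a,203,263,350,430)]),np.hstack([z(b,170,230,185,290)if 0 else z(b,165,240,185,285),z(b,250,310,320,400)])])
cv2.imwrite("pics/z0.png",o)
E
```

```text
(no output)
```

View pics/z0.png

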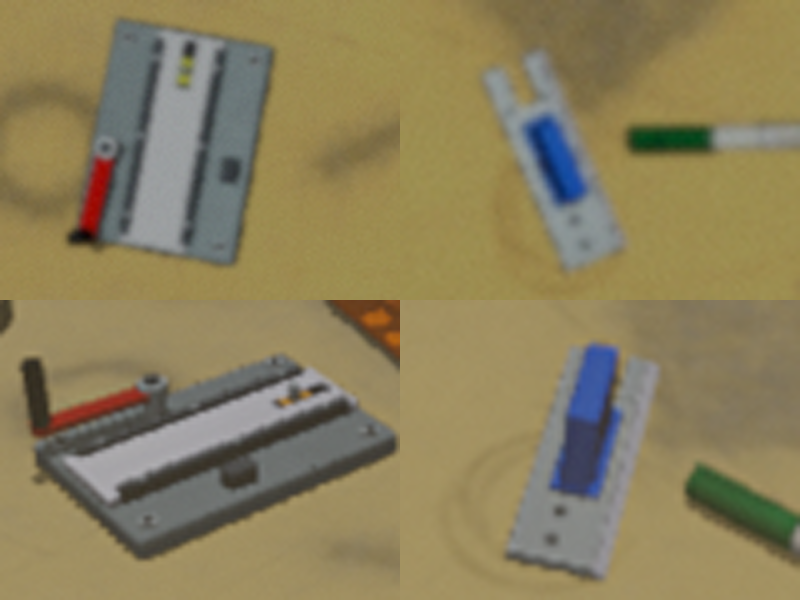

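The zooms show the pin end of the holder pointing away from the robot (+x, tilted slightly right) and the red arm pointing backwards beside the channel. The blade's notched end also points away, tilted left. Next I measure by masks in both views.

```bash
cat > cam.py <<'E'
import numpy as np,cv2
class Cam:
    def __init__(s,f):
        s.f=f;s.K=np.array([[f["fx"],0,f["cx"]],[0,f["fy"],f["cy"]],[0,0,1]],float);s.D=np.array(f["dist_coeffs"],float)
        s.R=np.array(f["R"]);s.t=np.array(f["t"]);s.c=-s.R.T@s.t;s.img=f["image"];s.hsv=cv2.cvtColor(s.img,cv2.COLOR_RGB2HSV)
    def rays(s,p):
        n=cv2.undistortPoints(np.array(p,float).reshape(-1,1,2),s.K,s.D).reshape(-1,2)
        return np.c_[n,np.ones(len(n))]@s.R
    def plane(s,p,z):
        d=s.rays(p);return s.c+d*((z-s.c[2])/d[:,2])[:,None]
    def depth(s,p):
        p=np.array(p).reshape(-1,2).astype(int);return s.c+s.rays(p)*s.f["range_z"][p[:,1],p[:,0]][:,None]
    def proj(s,X): return cv2.projectPoints(np.array(X,float).reshape(-1,1,3),cv2.Rodrigues(s.R)[0],s.t,s.K,s.D)[0].reshape(-1,2)
    def blob(s,mask,roi):
        r0,r1,c0,c1=roi;m=np.zeros(mask.shape,np.uint8);m[r0:r1,c0:c1]=mask[r0:r1,c0:c1]
        n,l,st,ce=cv2.connectedComponentsWithStats(m.astype(np.uint8));k=1+np.argmax(st[1:,4]);return (l==k)
def px(m): return np.argwhere(m)[:,::-1].astype(float)
def tri(ca,pa,cb,pb):
    a=ca.rays(pa)[0];b=cb.rays(pb)[0]
    k=np.linalg.lstsq(np.c_[a,-b],cb.c-ca.c,rcond=None)[0]
    A=ca.c+k[0]*a;B=cb.c+k[1]*b;return (A+B)/2,np.linalg.norm(A-B)
E
cat > m.py <<'E'
from cam import *
T=Cam(np.load("top0.npz"));S=Cam(np.load("scene0.npz"))
np.set_printoptions(precision=4,suppress=True)
def rect(P):
    (c,sz,a)=cv2.minAreaRect((P[:,:2]*1000).astype(np.float32));return np.array(c)/1000,sz,a
H=lambda C:C.hsv
blue=lambda C:(H(C)[...,0]>105)&(H(C)[...,0]<125)&(H(C)[...,1]>130)
red=lambda C:((H(C)[...,0]<6)|(H(C)[...,0]>174))&(H(C)[...,1]>150)
grey=lambda C:(H(C)[...,1]<75)
rb,rs=(200,265,350,430),(245,315,320,400)
bT=T.blob(blue(T),rb);bS=S.blob(blue(S),rs)
for n,C,m in(("top",T,bT),("scene",S,bS)):
    d=C.depth(px(m));d=d[np.abs(d[:,2])<.1];zt=np.percentile(d[:,2],90);q=d[d[:,2]>zt-.006];print(n,"blue n",m.sum(),"ztop",zt,"topface mean",q.mean(0),rect(q))
gT=T.blob(grey(T)|blue(T),rb);P=T.plane(px(gT),.005);print("blade rect z5",rect(P))
d=T.depth(px(gT&~bT));print("plate z top/scene",np.median(d[:,2]),np.median(S.depth(px(S.blob(grey(S),rs)))[:,2]))
hT=T.blob(grey(T),(175,275,195,290));P=T.plane(px(hT),.02);print("holder rect z20",rect(P),hT.sum())
hull=cv2.convexHull(px(hT).astype(np.float32));print("quad",cv2.approxPolyDP(hull,4,True).reshape(-1,2))
d=T.depth(px(hT));print("holder z top pct",np.percentile(d[:,2],[10,30,50,70,90]))
hS=S.blob(grey(S),(165,240,190,290));d=S.depth(px(hS));print("holder z scene",np.percentile(d[:,2],[10,30,50,70,90]),rect(d[np.abs(d[:,2]-.02)<.006]))
wh=lambda C,m:m&(H(C)[...,2]>np.percentile(H(C)[...,2][m],70))
for C,m in((T,hT),(S,hS)):
    w=C.blob(wh(C,m),(165,275,190,290));X=C.plane(px(w),.02);print("bed strip",w.sum(),rect(X))
for n,C,roi in(("T",T,(215,260,205,235)),("S",S,(170,215,185,240))):
    r=C.blob(red(C),roi);X=C.plane(px(r),.032);print("arm",n,r.sum(),rect(X),np.median(C.depth(px(r))[:,2]))
ye=lambda C:(H(C)[...,0]>20)&(H(C)[...,0]<34)&(H(C)[...,1]>120)
E
python3 m.py
```

```text
top blue n 104 ztop 0.039947605833645296 topface mean [ 0.4893 -0.2356  0.0382] (array([ 0.489 , -0.2357]), (39.9533576965332, 11.344721794128418), 22.332490921020508)
scene blue n 86 ztop 0.039272823708457 topface mean [ 0.4844 -0.2381  0.0382] (array([ 0.4855, -0.2374]), (36.112857818603516, 10.353287696838379), 23.663103103637695)
blade rect z5 (array([ 0.4894, -0.2365]), (111.97827911376953, 36.732093811035156), 22.06466293334961)
plate z top/scene 0.003760714363518103 0.004044454920474783
holder rect z20 (array([0.529 , 0.1146]), (124.98761749267578, 169.30218505859375), 79.04851531982422) 3071
quad [[271. 193.]
 [260. 256.]
 [220. 251.]
 [216. 229.]
 [224. 186.]]
holder z top pct [0.0107 0.0134 0.016  0.0191 0.0231]
holder z scene [0.0083 0.013  0.0145 0.0192 0.0226] (array([0.5263, 0.114 ]), (117.26148223876953, 165.97137451171875), 79.4245834350586)
bed strip 907 (array([0.5295, 0.1163]), (46.99032974243164, 163.046875), 78.54151916503906)
bed strip 638 (array([0.5246, 0.1079]), (66.88732147216797, 166.98593139648438), 78.33760833740234)
arm T 128 (array([0.4878, 0.1719]), (14.071748733520508, 57.393550872802734), 75.42948150634766) 0.031135798733242903
arm S 61 (array([0.4853, 0.1677]), (11.60991096496582, 52.92332077026367), 73.49867248535156) 0.030893037810499624
```

Both views agree: the grip centre is at about (0.488, -0.236) with its top at z 39 mm and yaw +0.387. The bed is at about (0.529, 0.1155) with yaw -0.19, and the arm is at z 31 mm. The measured sizes match the text, so I move now, with the jaws partly open to clear the marker cap.

```bash
python3 - <<'E'
from plant import robot
import numpy as np,cv2
from cam import *
np.set_printoptions(precision=4,suppress=True)
for y in(.387,.387-np.pi):
    print(y,robot.inverse_kinematics([.488,-.236,.12],[np.pi,0,y]))
for y in(-.191,-.191+np.pi):print(y,robot.inverse_kinematics([.529,.1155,.12],[np.pi,0,y]))
robot.grip(.5,60)
p=robot.sense()["tcp_pos"];robot.move_straight([p[0],p[1],.25])
q=[np.pi,0,.387]
try: robot.goto([.488,-.236,.15],q)
except robot.IKError as e: print(e)
s=robot.sense();print(s["t"],s["tcp_pos"],s["tcp_rot"],s["joint_pos"],s["opening"])
for n in("scene","top"):
    f=robot.grab_frame(n);np.savez(f"{n}1.npz",**f)
a=cv2.cvtColor(f["image"],cv2.COLOR_RGB2BGR);b=cv2.cvtColor(np.load("scene1.npz")["image"],cv2.COLOR_RGB2BGR)
cv2.imwrite("pics/z1.png",np.hstack([cv2.resize(a[180:290,320:440],(400,367)),cv2.resize(b[220:330,300:420],(400,367))]))
E
```

```text
0.387 [-0.3121  0.4788  0.9108  1.979  -0.478   0.9128 -0.3367]
-2.754592653589793 [ 0.8579  0.4208 -0.6164  1.9149  0.3062  0.8999  2.0476]
-0.191 [-0.8409  0.4148  0.707   1.9741 -0.348   0.875  -1.7106]
2.9505926535897933 [-0.4748  0.3518  0.2269  1.9546 -0.1037  0.8461  1.1873]
4.225 [ 0.4886 -0.2352  0.1499] [-3.1413 -0.0002  0.3887] [-0.2792  0.4048  0.8431  1.9488 -0.3706  0.9489 -0.4375] 0.5021964445527246
```

View pics/z1.png

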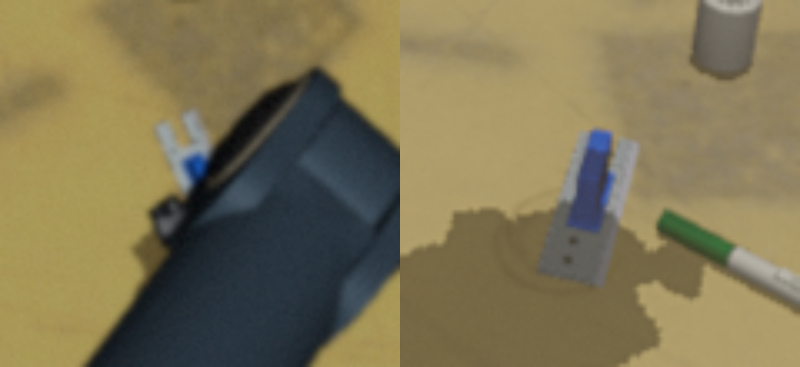

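The top view at (180,165) shows the blade untouched with the gripper above it, and the scene view shows the marker cap clear of it to the right. I descend and grip.

```bash
python3 - <<'E'
from plant import robot
import numpy as np
np.set_printoptions(precision=4,suppress=True)
print(robot.move_straight([.488,-.236,.022],vel=.08,contact_N=8))
s=robot.sense();print(s["tcp_pos"],s["wrist_force"])
robot.grip(0,60)
s=robot.sense();print(s["t"],s["tcp_pos"],s["tcp_rot"],s["opening"],s["gripper_force"],s["wrist_force"])
robot.move_straight([.488,-.236,.12],vel=.12)
s=robot.sense();print(s["t"],s["tcp_pos"],s["opening"],s["gripper_force"],s["wrist_force"])
for n in("scene","top"): np.savez(f"{n}2.npz",**robot.grab_frame(n))
import cv2
cv2.imwrite("pics/z2.png",cv2.resize(np.load("scene2.npz")["image"][150:310,280:440,::-1],(560,560)))
E
```

```text
False
[ 0.4883 -0.2361  0.0224] [ 0.1348 -0.6779  0.3077]
6.5583 [ 0.488 -0.236  0.022] [ 3.1416 -0.      0.387 ] 0.002194393188337591 0.0 [ 0.1445 -0.5465 -0.0607]
7.525 [ 0.4875 -0.2356  0.1194] -0.0008981684304713724 0.0 [-0.0953 -0.1146  0.1255]
```

View pics/z2.png

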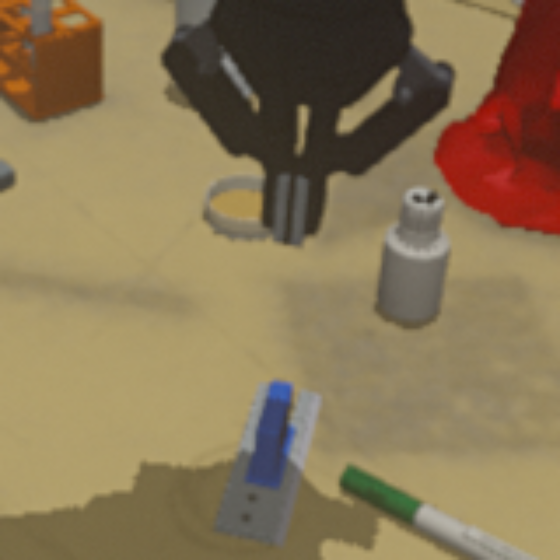

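The scene view shows that the gripper closed empty. Its tips are at about (363,219) full-frame, and the blade is unmoved at about (357,280). I check that projection against the calibration.

```bash
python3 - <<'E'
from cam import *
np.set_printoptions(precision=4,suppress=True)
T=Cam(np.load("top2.npz"));S=Cam(np.load("scene2.npz"))
X=[[.4875,-.2356,.1084],[.4875,-.2356,.022],[.488,-.236,.039]]
print(S.proj(X),T.proj(X))
# tip seen
p=[[363,217]];print("depth at tip",S.depth([[362,212]]),S.depth([[363,216]]),S.depth([[365,210]]))
T0=Cam(np.load("top0.npz"));S0=Cam(np.load("scene0.npz"));print(np.abs(T.R-T0.R).max(),np.abs(S.R-S0.R).max(),np.abs(S.t-S0.t).max())
for C in(S0,S):
  m=(C.hsv[...,0]>105)&(C.hsv[...,0]<125)&(C.hsv[...,1]>130);P=px(C.blob(m,(245,315,320,400)));print(P.mean(0))
E
```

```text
[[360.8586 233.1156]
 [357.2241 271.9645]
 [358.2498 264.6726]] [[385.365  235.465 ]
 [380.8925 235.2144]
 [381.8789 235.0562]]
depth at tip [[ 0.4762 -0.2406  0.1589]] [[ 0.4779 -0.2421  0.151 ]] [[ 0.478  -0.2445  0.1635]]
0.0 0.0 0.0
[358.093  266.6744]
[359.4286 261.8571]
```

```bash
python3 - <<'E'
from plant import robot
from cam import *
np.set_printoptions(precision=4,suppress=True)
robot.sleep(.3);s=robot.sense();print(s["tcp_pos"],s["joint_pos"],s["opening"],robot.nose_length)
C=Cam(robot.grab_frame("scene"));np.savez("scene3.npz",**C.f)
d=C.f["range_z"]
v,u=np.mgrid[170:260,335:395];P=np.c_[u.ravel(),v.ravel()];X=C.depth(P)
m=(np.hypot(X[:,0]-.488,X[:,1]+.236)<.05)&(X[:,2]>.05)&(X[:,2]<.3);Y=X[m]
for z in np.arange(.1,.24,.01):
    k=(Y[:,2]>=z)&(Y[:,2]<z+.01)
    if k.sum():print(round(z,2),k.sum(),Y[k].min(0),Y[k].max(0),Y[k].mean(0))
print("table",C.depth([[330,290],[340,230],[420,270]]))
E
```

```text
[ 0.4878 -0.236   0.1198] [-0.2497  0.4461  0.8152  1.9764 -0.4147  0.8925 -0.4002] 0.004013547947770387 0.011
0.14 24 [ 0.4745 -0.2485  0.1431] [ 0.4873 -0.229   0.1498] [ 0.4791 -0.2414  0.1471]
0.15 91 [ 0.4742 -0.2517  0.1503] [ 0.4978 -0.2268  0.1599] [ 0.4801 -0.2412  0.1551]
0.16 99 [ 0.4735 -0.2523  0.16  ] [ 0.497  -0.2272  0.1699] [ 0.4798 -0.2409  0.165 ]
0.17 102 [ 0.475  -0.2527  0.17  ] [ 0.4999 -0.2279  0.18  ] [ 0.4804 -0.2411  0.1753]
0.18 125 [ 0.4662 -0.2686  0.18  ] [ 0.4927 -0.2151  0.1899] [ 0.4789 -0.2406  0.186 ]
0.19 320 [ 0.4626 -0.276   0.19  ] [ 0.5078 -0.205   0.1999] [ 0.4805 -0.24    0.1958]
0.2 282 [ 0.46   -0.2819  0.2   ] [ 0.51   -0.1994  0.21  ] [ 0.4805 -0.2381  0.2045]
0.21 272 [ 0.4579 -0.2812  0.2101] [ 0.5102 -0.1974  0.22  ] [ 0.476  -0.2364  0.215 ]
0.22 237 [ 0.4584 -0.2802  0.22  ] [ 0.4994 -0.1967  0.23  ] [ 0.475  -0.2406  0.2249]
0.23 149 [ 0.4638 -0.2749  0.2301] [ 0.5019 -0.2272  0.2399] [ 0.479  -0.2531  0.2339]
table [[ 0.4394 -0.2121  0.0003]
 [ 0.595  -0.1228 -0.0015]
 [ 0.5872 -0.3118  0.0002]]
```

The measured fingertips are at z≈0.143, where the reported TCP implies 0.109. The real tool therefore ends about 34 mm higher than stated, with xy correct, and this explains the empty grasp. I offset for it and descend under contact guard.

```bash
python3 - <<'E'
from plant import robot
from cam import *
np.set_printoptions(precision=4,suppress=True)
robot.grip(.5,60)
print(robot.move_straight([.488,-.236,.03],vel=.12,contact_N=6))
print(robot.move_straight([.488,-.236,-.010],vel=.05,contact_N=5))
s=robot.sense();print(s["tcp_pos"],s["wrist_force"])
C=Cam(robot.grab_frame("scene"));np.savez("scene4.npz",**C.f)
v,u=np.mgrid[220:310,325:405];P=np.c_[u.ravel(),v.ravel()];X=C.depth(P)
h=C.hsv[v.ravel(),u.ravel()]
m=(h[:,2]<75)&(X[:,2]>.004)&(X[:,2]<.1)&(np.hypot(X[:,0]-.488,X[:,1]+.236)<.05)
print("tips z",np.percentile(X[m,2],[1,5,10]))
robot.grip(0,60)
s=robot.sense();print(s["t"],s["tcp_pos"],s["opening"],s["gripper_force"],s["wrist_force"])
if s["opening"]>.06:
    robot.move_straight([.488,-.236,.1],vel=.1)
    s=robot.sense();print(s["t"],s["tcp_pos"],s["opening"],s["gripper_force"],s["wrist_force"])
C=Cam(robot.grab_frame("scene"));np.savez("scene5.npz",**C.f)
cv2.imwrite("pics/z5.png",cv2.resize(C.img[150:310,280:440,::-1],(560,560),interpolation=cv2.INTER_CUBIC))
E
```

```text
False
False
[ 0.4882 -0.2362 -0.0098] [0.2263 0.3132 0.5868]
tips z [0.0064 0.0271 0.0358]
10.7417 [ 0.4883 -0.2362 -0.0096] 0.12817267741725621 60.365506410598755 [-0.0289 -0.326   2.9534]
11.9917 [ 0.4875 -0.2357  0.0994] 0.12977898195345114 59.847652316093445 [ 0.8372 -0.1744 -1.5662]
```

View pics/z5.png

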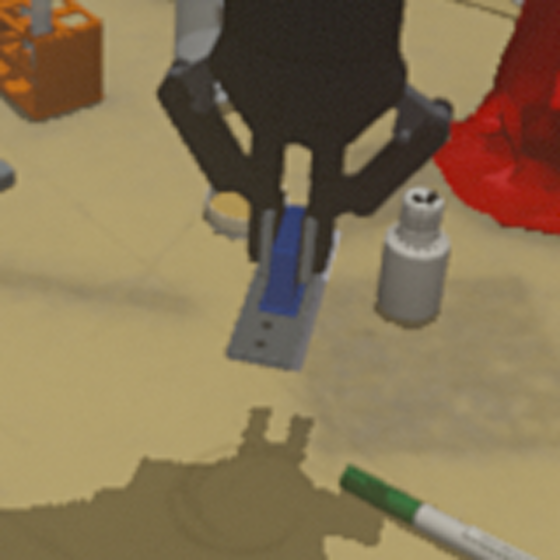

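The blade is held level, with the grip between the pads and the shadow of its notched prongs pointing away. When the blade is on the bed the TCP should read about 0.0104. I carry it over the holder, behind the pin.

```bash
cat > h.py <<'E'
from plant import robot
from cam import *
np.set_printoptions(precision=4,suppress=True)
B=np.array([.529,.1157]);YAW=-.191;ex=np.array([np.cos(YAW),np.sin(YAW)]);ey=np.array([-ex[1],ex[0]])
ATT=[np.pi,0,YAW]
def W(x,y,z): return [*(B+x*ex+y*ey),z]     # bed x,y (m), tcp z
def st(tag=""):
    s=robot.sense();d=s["tcp_pos"][:2]-B;f=s["wrist_force"];
    r=np.array([d@ex,d@ey,s["tcp_pos"][2],f[:2]@ex,f[:2]@ey,f[2]]);print(tag,round(s["t"],2),"mm",r[:3]*1e3,"F",r[3:],"open",round(s["opening"],3));return r
E
python3 - <<'E'
from h import *
robot.goto(W(-.008,0,.1),ATT);st()
robot.move_straight(W(-.008,0,.04),vel=.1);st("hover");print(robot.sense()["tcp_rot"])
robot.sleep(.2)
fs={n:robot.grab_frame(n) for n in("scene","top")}
for n in fs:np.savez(f"{n}6.npz",**fs[n])
S,T=Cam(fs["scene"]),Cam(fs["top"])
print(S.proj(W(0,0,.02)),T.proj(W(0,0,.02)))
cv2.imwrite("pics/z6.png",np.hstack([cv2.resize(S.img[130:240,180:290,::-1],(400,400),interpolation=cv2.INTER_CUBIC),cv2.resize(T.img[170:270,190:290,::-1],(400,400),interpolation=cv2.INTER_CUBIC)]))
E
```

```text
13.38 mm [ -7.5712  -1.2803 100.0912] F [ 0.4147  0.2455 -0.5703] open 0.127
hover 14.12 mm [-7.5121 -0.2117 40.2307] F [-0.5204 -0.6179 -0.5908] open 0.127
[-3.1416 -0.0006 -0.1915]
[[239.0001 196.0437]] [[241.22   220.9738]]
```

View pics/z6.png

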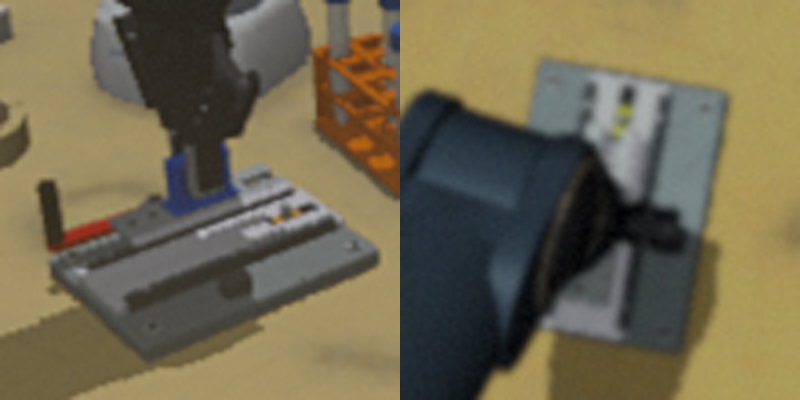

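The scene view shows the blade aligned over the channel, tail to the left, with the keeper clear. The top view shows the pin slot (yellow marks) free ahead of it. I lower it until it makes contact: z≈10.4 mm means it is on the bed, 14.4 mm means it is on a cheek.

```bash
python3 - <<'E'
from h import *
robot.move_straight(W(-.008,0,.02),vel=.06)
st("pre")
print(robot.move_straight(W(-.008,0,.005),vel=.012,contact_N=4));r=st("down")
if r[2]<.0125:
    z=r[2]+.0004
    robot.move_straight(W(-.008,0,z),vel=.02);robot.sleep(.1);st("light")
    print(robot.move_straight(W(-.008,.007,z),vel=.012,contact_N=4));a=st("left")
    robot.move_straight(W(-.008,0,z),vel=.02)
    print(robot.move_straight(W(-.008,-.007,z),vel=.012,contact_N=4));b=st("right")
    robot.move_straight(W(-.008,(a[1]+b[1])/2,z),vel=.02);st("mid")
E
```

```text
pre 14.91 mm [-8.2673 -0.3064 19.4928] F [ 0.5267  0.2773 -0.3465] open 0.128
True
down 15.72 mm [-8.058   0.0111 10.4025] F [-0.1612  0.599   5.2585] open 0.13
light 16.07 mm [-8.2182 -0.0493 10.5764] F [-0.5607 -0.4873 -1.1613] open 0.126
True
left 16.55 mm [-8.2888  4.1685 10.4445] F [-0.699  -1.4291  2.8331] open 0.122
True
right 17.27 mm [-8.2662 -1.5621 10.4801] F [-0.4495  0.5327  1.8431] open 0.13
mid 17.57 mm [-8.0542  1.6408 10.6693] F [-0.0557 -0.299   0.2512] open 0.127
```

It is on the bed (10.4 mm). The cheeks were felt at +4.17 and -1.56 mm, a 5.7 mm span against the 6 mm expected, so the channel centre is at y=+1.3 mm. I slide forward to feel for the pin.

```bash
python3 - <<'E'
from h import *
y=.0013;z=.0105
robot.sleep(.1);st("0")
c=robot.move_straight(W(.013,y,z),vel=.025,contact_N=4);print(c);r=st("a")
if not c:
    robot.sleep(.15);st("b")
    c=robot.move_straight(W(.038,y,z),vel=.010,contact_N=4);print(c);r=st("stop");robot.sleep(.2);r=st("hold")
E
```

```text
0 17.68 mm [-8.1229  1.4565 10.6859] F [-0.0334  0.3867 -0.7807] open 0.126
False
a 18.67 mm [13.4402  1.2019 10.5698] F [ 0.5754 -0.1704 -0.0766] open 0.128
b 18.82 mm [13.3165  1.2536 10.5738] F [ 0.7075 -0.3165  0.4144] open 0.129
True
stop 19.31 mm [13.2007  1.2636 10.5228] F [-2.6002 -0.2474  3.1611] open 0.125
hold 19.51 mm [13.1708  1.2463 10.4847] F [-1.5522 -0.224   6.0886] open 0.13
```

```bash
python3 - <<'E'
from h import *
y=.0013
r=st("0")
robot.move_straight(W(.0125,y,.0110),vel=.02);robot.sleep(.2);st("lift")
for x in np.arange(.014,.034,.0015):
    robot.move_straight(W(x,y,.0110),vel=.012);robot.sleep(.1);r=st(f"{x*1e3:.1f}")
    if r[3]<-4 or abs(r[5])>10: break
E
```

```text
0 19.51 mm [13.1708  1.2463 10.4847] F [-1.5522 -0.224   6.0886] open 0.13
lift 19.96 mm [12.0709  1.3197 10.7599] F [-0.6759  0.4119  1.1697] open 0.127
14.0 20.33 mm [13.9791  1.1528 10.8406] F [-0.2931  0.7973 -0.314 ] open 0.124
15.5 20.71 mm [15.4943  1.2952 10.953 ] F [ 0.1876  0.0262 -1.1971] open 0.129
17.0 21.08 mm [17.0038  1.2966 10.9976] F [-1.1677  0.4933 -1.4838] open 0.13
18.5 21.46 mm [18.2109  1.3221 10.9048] F [-0.9872  0.5386 -0.7123] open 0.127
20.0 21.83 mm [18.3282  1.2915 10.891 ] F [-5.4053  0.1147  2.8221] open 0.132
```

Firm contact came at x≈18.3 mm. That puts the pin at about 53 mm, which fits the start picture's dark spot in the slot; a prong tip on the pin would have stopped it at 6.5 mm or less. Next I press to 12 N in small steps.

```bash
python3 - <<'E'
from h import *
y=.0013
x=.020
r=st()
robot.move_straight(W(x,y,.0107),vel=.01);robot.sleep(.1);r=st("lower")
while r[3]>-11 and x<.028:
    x+=min(.0008,max(.0002,(12+r[3])/3.5*.001));robot.move_straight(W(x,y,.0107),vel=.01);robot.sleep(.1);r=st(f"{x*1e3:.2f}")
for _ in range(3): robot.sleep(.2);st("press")
robot.move_straight(W(r[0]+.0005,y,.0105),vel=.01);robot.sleep(.15);st("relax")
E
```

```text
21.83 mm [18.3282  1.2915 10.891 ] F [-5.4053  0.1147  2.8221] open 0.132
lower 22.18 mm [18.3114  1.2989 10.7864] F [-6.0948 -0.5253  5.4012] open 0.13
20.80 22.53 mm [18.3226  1.3123 10.8267] F [-8.5221 -0.2081  7.4889] open 0.126
21.60 22.88 mm [18.295   1.3164 10.8555] F [-10.3628  -0.594    9.7489] open 0.127
22.07 23.23 mm [18.2649  1.3206 10.8548] F [-11.9526  -0.2672  12.0021] open 0.127
press 23.43 mm [18.3022  1.3159 10.8499] F [-11.0934  -0.7408  11.7247] open 0.126
press 23.63 mm [18.2462  1.3084 10.8562] F [-10.8817  -1.1084  11.2304] open 0.132
press 23.83 mm [18.2896  1.3132 10.8714] F [-11.3423  -0.4029  11.9883] open 0.127
relax 24.47 mm [18.2693  1.3213 10.6399] F [-5.7746 -0.2543  5.3284] open 0.127
```

```bash
python3 - <<'E'
from h import *
print(robot.sense()["tcp_rot"])
robot.move_straight(W(.0172,.0013,.0105),vel=.01);robot.sleep(.15);r=st("relax")
robot.move_straight(W(.0175,.0013,.0103),vel=.01);robot.sleep(.15);r=st("relax2")
robot.grip(.45);st("open")
p=robot.sense()["tcp_pos"];robot.move_straight([p[0],p[1],.1],vel=.2)
q=robot.sense()["joint_pos"].copy();q[0]+=.5;robot.move_joints(q)
st("away")
for n in("scene","top"):
    C=Cam(robot.grab_frame(n));np.savez(f"{n}7.npz",**C.f)
    if n=="scene":a=cv2.resize(C.img[150:240,185:285,::-1],(400,360),interpolation=cv2.INTER_CUBIC)
    else:b=cv2.resize(C.img[179:269,190:290,::-1],(400,360),interpolation=cv2.INTER_CUBIC)
cv2.imwrite("pics/z7.png",np.hstack([a,b]))
E
```

```text
[ 3.139   0.0077 -0.1911]
relax 24.93 mm [18.0472  1.315  10.6135] F [ 0.7991  0.1426 -0.0383] open 0.132
relax2 25.32 mm [18.0234  1.3168 10.5182] F [-0.5228 -0.1267  2.6732] open 0.129
open 25.71 mm [17.1701  1.2949 10.0733] F [0.995  0.0879 0.379 ] open 0.45
away 27.38 mm [  56.7788 -269.3116   98.6157] F [-0.7694  0.912   0.4809] open 0.447
```

View pics/z7.png

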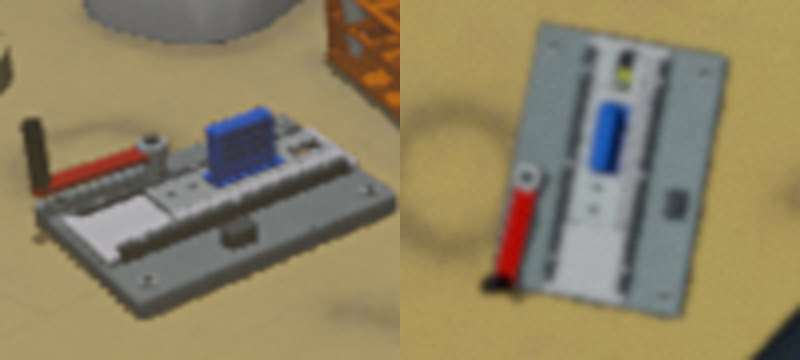

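The picture shows the blade flat in the channel, its notch at the slot (625,75), the grip upright and the keeper still open backwards. The keeper angle from the mask is about 0.47 rad. Next I check the blade's position by depth and sweep the keeper with shut fingers, pushing on the post.

```bash
python3 - <<'E'
from h import *
for n in("scene7","top7"):
    C=Cam(np.load(n+".npz"));m=(C.hsv[...,0]>105)&(C.hsv[...,0]<125)&(C.hsv[...,1]>130)
    P=C.depth(px(C.blob(m,(165,240,210,270))));zt=np.percentile(P[:,2],90);q=P[P[:,2]>zt-.006].mean(0);d=q[:2]-B;print(n,zt,"grip bed mm",d@ex*1e3,d@ey*1e3)
robot.grip(0,40)
c0=np.array([-.0135,.046+.0013])
def pose(phi,gap):           # phi arm direction in bed axes; gap behind post
    u=np.array([np.cos(phi),np.sin(phi)]);t=np.array([-u[1],u[0]])
    p=c0+.068*u-(.017+gap)*t
    yaw=phi+np.pi/2+np.pi+YAW;yaw=(yaw+np.pi)%(2*np.pi)-np.pi
    return p,[np.pi,0,yaw]
Z=.017
p,a=pose(np.radians(176),.012)
robot.goto(W(*p,.1),a);st("above")
print(robot.move_straight(W(*p,Z),vel=.12,contact_N=6));st("down")
for d in np.arange(176,261,12):
    p,a=pose(np.radians(d),0);c=robot.move_straight(W(*p,Z),vel=.08,attitude=a,contact_N=10);r=st(f"{d} {c}")
    if c:break
robot.sleep(.1)
C=Cam(robot.grab_frame("scene"));np.savez("scene8.npz",**C.f)
cv2.imwrite("pics/z8.png",cv2.resize(C.img[130:240,180:290,::-1],(500,500),interpolation=cv2.INTER_CUBIC))
E
```

```text
scene7 0.05910978434436461 grip bed mm 6.32085158531646 -19.597059764728638
top7 0.06028100158037302 grip bed mm 20.29941819353237 -4.605154942822721
above 29.33 mm [-78.3908  79.7464 100.0478] F [ 0.795  -0.5305 -0.1405] open 0.003
False
down 30.18 mm [-78.6672  80.9973  17.4182] F [0.4637 0.7443 0.9466] open -0.006
176 False 30.48 mm [-79.9451  68.3043  17.5312] F [-0.1392  0.0295 -0.193 ] open 0.002
188 False 30.83 mm [-83.0171  54.7549  17.2589] F [ 0.8763 -0.9363  0.0013] open 0.001
200 False 31.19 mm [-82.9848  40.3474  17.0762] F [ 0.0219 -0.3441 -0.4578] open -0.004
212 False 31.55 mm [-80.0688  26.1234  16.9935] F [ 0.5385  0.3212 -0.7461] open 0.001
224 False 31.91 mm [-74.2437  12.7561  16.9572] F [-0.448   0.1544 -0.4776] open -0.003
236 False 32.27 mm [-65.7485   0.8262  16.9455] F [-1.0839  0.7577  0.3399] open 0.001
248 False 32.62 mm [-54.9775  -9.0274  16.9458] F [-0.0232  0.0119  0.0776] open 0.0
260 False 32.98 mm [-42.4286 -16.3916  16.9073] F [-0.5434 -0.1341  0.0761] open -0.0
```

View pics/z8.png

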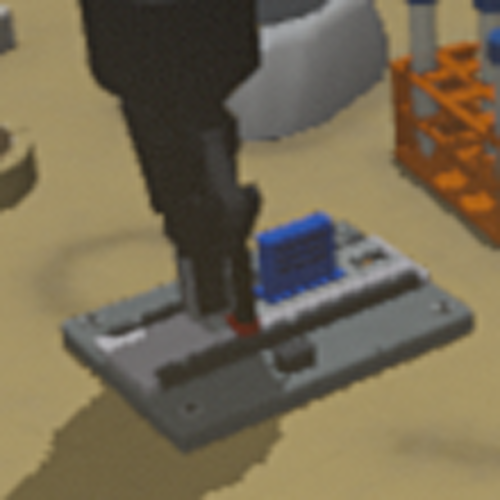

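The arm is nearly across the tail, pushed by the shut fingers, and the blade and grip are undisturbed. I finish up to the stop, back off, and look.

```bash
cat >> h.py <<'E'
c0=np.array([-.0135,.046+.0013])
def pose(phi,gap):
    u=np.array([np.cos(phi),np.sin(phi)]);t=np.array([-u[1],u[0]])
    yaw=phi+1.5*np.pi+YAW
    return c0+.068*u-(.017+gap)*t,[np.pi,0,(yaw+np.pi)%(2*np.pi)-np.pi]
E
python3 - <<'E'
from h import *
Z=.017
p,a=pose(np.radians(266),0);print(robot.move_straight(W(*p,Z),vel=.04,attitude=a,contact_N=6));st("266")
p,a=pose(np.radians(270),-.012);c=robot.move_straight(W(*p,Z),vel=.02,attitude=a,contact_N=5);print(c);r=st("stop")
robot.sleep(.3);st("hold")
p,a=pose(np.radians(270),.02);robot.move_straight(W(*p,Z),vel=.08);st("back")
robot.move_straight(W(*p,.12),vel=.2)
q=robot.sense()["joint_pos"].copy();q[0]-=.6;robot.move_joints(q);st("away")
for n in("scene","top"):
    C=Cam(robot.grab_frame(n));np.savez(f"{n}9.npz",**C.f)
    if n=="scene":a=cv2.resize(C.img[150:240,185:285,::-1],(400,360),interpolation=cv2.INTER_CUBIC)
    else:b=cv2.resize(C.img[179:269,190:290,::-1],(400,360),interpolation=cv2.INTER_CUBIC)
cv2.imwrite("pics/z9.png",np.hstack([a,b]))
for n in("top0","top7","top9"):
    C=Cam(np.load(n+".npz"));m=(C.hsv[...,0]>105)&(C.hsv[...,0]<125)&(C.hsv[...,1]>130)
    if n!="top0":
        q=C.plane([px(C.blob(m,(195,235,230,260))).mean(0)],.055)[0];d=q[:2]-B;print(n,"grip",d@ex*1e3,d@ey*1e3)
E
```

```text
False
266 33.47 mm [-35.3592 -19.2229  16.9782] F [ 0.0505 -0.1514 -0.8577] open -0.003
True
stop 33.91 mm [-31.7259 -20.145   16.3332] F [ 0.4668 -0.2109  0.2612] open 0.001
hold 34.21 mm [-32.2912 -20.4119  16.1021] F [0.8126 0.4805 0.1495] open -0.0
back 34.58 mm [-51.0509 -20.609   17.0733] F [ 0.7888  0.7202 -0.0787] open 0.002
away 36.36 mm [-236.7478  196.1992  118.8594] F [ 0.6644 -0.1433  0.2395] open 0.003
top7 grip 19.737529652764746 -3.003655492336437
top9 grip 19.966468897421862 -2.8622579414422473
```

View pics/z9.png

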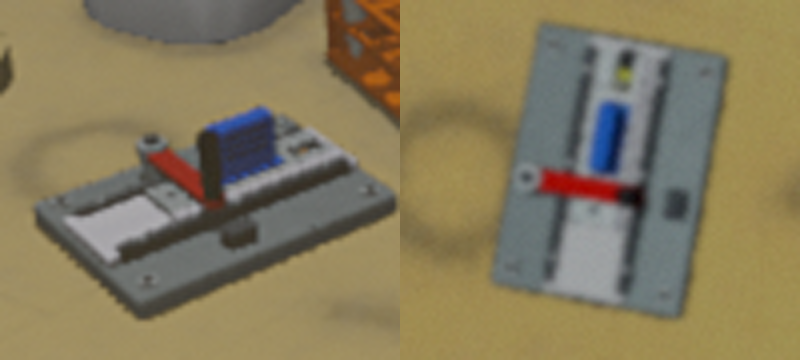

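The keeper now lies across the tail and the blade has not shifted. The force at the stop was weak, though, so I push again to be sure it is at its stop.

```bash
python3 - <<'E'
from h import *
Z=.017
p,a=pose(np.radians(270),.02);robot.goto(W(*p,.12),a);robot.move_straight(W(*p,Z),vel=.15,contact_N=8);st("down")
robot.move_straight(W(p[0]+.016,p[1],Z),vel=.06);st("near")
for g in np.arange(-.035,-.0235,.0015):
    robot.move_straight(W(g,p[1],Z),vel=.015);robot.sleep(.1);r=st(f"{g*1e3:.1f}")
    if r[3]<-4:break
robot.move_straight(W(p[0],p[1],Z),vel=.06);robot.move_straight(W(*p,.12),vel=.2)
q=robot.sense()["joint_pos"].copy();q[0]-=.6;robot.move_joints(q);st("away")
for n in("scene","top"):
    C=Cam(robot.grab_frame(n))
    if n=="scene":a=cv2.resize(C.img[150:320,185:465,::-1],(560,340),interpolation=cv2.INTER_CUBIC)
    else:b=cv2.resize(C.img[189:259,210:280,::-1],(240,340),interpolation=cv2.INTER_CUBIC)
red=((C.hsv[...,0]<6)|(C.hsv[...,0]>174))&(C.hsv[...,1]>150)
X=C.plane(px(C.blob(red,(205,245,215,255))),.032);R=cv2.minAreaRect((X[:,:2]*1000).astype(np.float32));print(R,"yaw bed deg -10.95")
cv2.imwrite("pics/z10.png",np.hstack([a,b]))
E
```

```text
down 38.4 mm [-50.1252 -20.0436  17.4955] F [ 0.4891 -0.0124 -1.0932] open -0.001
near 38.82 mm [-33.7907 -20.6931  17.2947] F [ 0.004  -0.6989 -0.455 ] open -0.002
-35.0 39.17 mm [-35.1787 -20.7152  16.9836] F [-0.0747  0.4664 -0.6893] open 0.001
-33.5 39.52 mm [-33.5029 -20.7117  16.985 ] F [ 0.1501 -0.2771 -0.3076] open -0.001
-32.0 39.87 mm [-31.9894 -20.7107  16.9964] F [-0.5234 -0.0103  0.0796] open -0.004
-30.5 40.22 mm [-31.3328 -20.7902  16.8259] F [-2.588   0.861   1.9869] open 0.002
-29.0 40.57 mm [-31.3157 -20.8439  16.6884] F [-6.3838  0.6828  3.4018] open -0.003
away 42.85 mm [-236.8454  196.2458  118.8868] F [ 0.463  -1.1241 -0.4684] open -0.0
((519.0028686523438, 129.32521057128906), (50.2676887512207, 12.948952674865723), 82.92625427246094) yaw bed deg -10.95
```

View pics/z10.png

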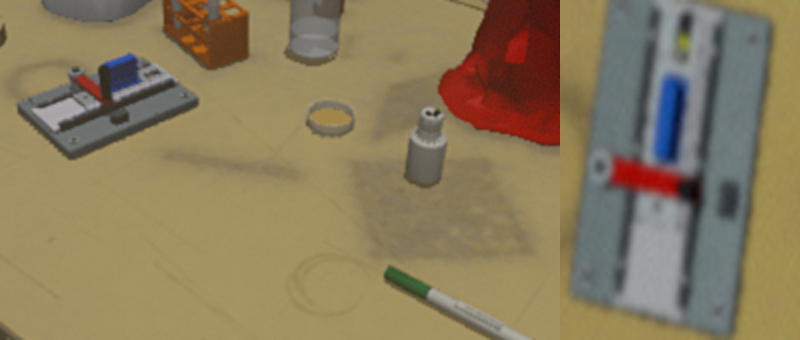

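The stop was felt firmly at x = -31.3 mm. The picture shows the blade seated, the keeper across its tail, and the dish, bottle and marker where they were. I hand in.

```bash
python3 -c "
from plant import robot
print(robot.close_job())"
```

```text
the job is handed in; nothing more can be done
None
```

I handed the job in at about 43 s, with no verdict returned: the blade was pressed home on the pin at about 11–12 N for over half a second, the keeper was pushed firmly to its stop, and the petri dish, bottle and marker look unmoved in the last picture.

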